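# Open the stuck jar in the jar vice

## Robot

A 6-joint arm with a two-finger parallel gripper is mounted at the origin on a cart in front of the work surface, level with it; the furniture and walls round the work are solid. World frame = base frame: x ahead of the robot, y to its left, z up, the work surface at z = 0. Lengths are in m, angles in rad, forces in N, time in s.
With the tool pointing down it reaches from about 0.35 to 0.775 m from the base axis. Payload 7.3 kg.
Tool frame: the origin (TCP) lies at the very end of the fingers, on their centre line; the grasp point (between the pads) lies 19 mm behind it; z points along the fingers, y is the line along which they close (so a half turn about z gives the same grasp; the last joint's range is limited). The gripper opens to 92 mm and grips with 3 to 60 N. Pads are 19 mm wide; open, the fingers measure 130 mm over their backs; the gripper's body (75 mm by 190 mm) begins 47 mm behind the grasp point.
Start: joints at [1.192, 0.342, 1.524, -0, 1.275, -0.146], TCP at [0.121, 0.511, 0.227] pointing down, gripper open.
Joint ranges: [-2.53, 2.53], [-0.77, 2.02], [0.04, 2.7], [-1, 4.14], [0.28, 2.66], [-3.11, 3.11]. Speed limits (rad/s): [2.57, 2.57, 3.14, 3.14, 3.14, 3.14].

## Interface

Orientations are given as [roll, pitch, yaw] about the fixed x, y, z axes, in that order (R = Rz(yaw) Ry(pitch) Rx(roll)).
In Python, from cell import observe, read_camera, get_calibration, hand_in, search_frame gives the robot as it stands.
- The arm moves only by the tool step_arm, never from a script. Its argument "commands" is a list of rows, each an object with "translation": the shift along the tool's x, y, z in mm, a list of three; "roll": the turn about the tool's z in rad. In form: [{"translation": [x, y, z], "roll": roll}, ...]. A call has 1 to 20 rows; each row shifts and turns the commanded pose from where the row before left it, along the tool's axes as they then stand; what a row does not reach is not made up. A row lasts 1/12 s, in which the tool goes at most 41.7 mm and 7.16 degrees, less where a joint would pass 70% of its speed; a pose out of reach is approached as far as the arm can. A call is refused whole if a number of a shift passes 41.7 or a number of a turn 0.125, either way. A call with a gripper value outside its range is refused whole. "fingers" is the opening, from 0 (shut) to 1 (fully open), set as the call begins (left out, the last holds). The fingers move at their own pace and stop on an object; "grip_force" is the grip in N (left out, the last holds). Time passes only in rows, so rows that do not move let the fingers close. It gives the time, the measured TCP pose, the force, the opening and the grip force at its end, in the units of the state.
- observe(): the state, without advancing time (a new reading comes with each control period).
- read_camera(name): name is "scene" or "top" or "wrist"; returns the picture (384x512x3 uint8, red, green, blue); there is no depth.
- get_calibration(name): a dict with "camera_matrix" (3x3 intrinsics, pixels), "world_from_camera" (4x4, takes a point from camera to world coordinates). Camera axes: x right, y up, looking along -z (the intrinsics and any distortion apply to the point x, -y, -z); pixel columns grow to the right and rows downward; lengths in m; the calibration is good to about 2 mm. A picture is of the moment at which its call begins: read the wrist's pose just before it. get_calibration takes no time and is no camera call; for the wrist camera it gives the pose at the moment of the call.
- hand_in(): hands the job in; it is judged then, once.
Trained networks look in the newest picture that a camera, given by its name, has taken for a name from the list of things; names that differ only in an ending like _2 or _b are one class to them, and where a whole thing is asked for, a point or a joint stands for the part that bears it (a point fixed in the world has none). Each returns a list of dicts, best first, with "confidence" (0 to 1); they miss things now and then, are a little off and sometimes report something else, mostly with a low value. They report only what shows in the picture. A call takes as long as a camera call. They do not tell look-alikes from the thing itself.
- search_frame(camera, name): "at" ([x, y, z] in m, in world coordinates, good to about 4 mm: the middle of the surface that is visible of it).
The state is a dict: "time": time; "qpos": joint angles; "qvel": joint speeds; "joint_efforts": joint torques, N m; "tool_pos": TCP position; "tool_rot": TCP orientation; "contact_force": force on the tool from outside, world axes, zero at the start; "torque": the same for the moment, N m; "opening": finger opening in m; "grip_force": force on a finger pad.
Only numpy, scipy, OpenCV 4.12 (cv2) and the standard library are available. Lean on these libraries where they do the work, as an engineer would, in place of code of your own. Each camera call takes 0.05 s, during which the arm holds its last target. There are 200 camera calls.

## Task

The black cap of the square amber jar is on tight: brace the jar by pushing the sliding jaw of the blue vice fully home, so that the jar is held between both jaws, then unscrew the cap (counter-clockwise seen from above) just until its thread lets go. Lift it straight off and finish still holding it level in the gripper, about 2 cm clear above the jar's mouth. The jar must stay clamped and standing in the vice without twisting round, and the bead jar, dish and matchbox near by are to be left alone.

Things in the scene. Friction and masses are not known exactly. Their poses are not given: they have to be found in the camera images.
- jar_vice: blue jar vice fixed to the bench. Base plate 175 x 84 x 12 mm; origin on the bench under the place of the clamped jar; x runs from the sliding grey jaw (at -x, towards the robot) to the fixed rear jaw (its rubber face at x = +25 mm), y across the jaws, z up. The jaws reach 64 mm above the bench
- jaw (a joint): travel of the sliding grey jaw towards the jar along the vice's +x, in m: 0 wide open (90 mm between the rubber faces); the 50 mm wide jar is clamped at 0.040; stops at 0.060 with no jar. Sliding friction about 12 N holds it wherever it is left; it has no spring
- jaw_push (a point): middle of the width of the sliding jaw's flat rear (-x) face, 52 mm above the bench: the place to push, towards +x of the vice. The face is 50 mm wide and spans 13 to 63 mm above the bench; nothing stands behind it but the base plate 12 mm high
- jar: square amber glass jar, 50 x 50 mm body 58 mm high on a low round foot, 200 to 420 g, standing loose on the vice's base plate between the jaws, about 1 cm off the rear jaw and up to 3 degrees askew until it is clamped. Origin at the centre of its foot, z up. A round neck of 34 mm diameter rises to 83 mm above the foot. Unclamped, it twists along with the cap
- jar_rim (a point): centre of the jar's mouth (top edge of the neck), 83 mm above its foot; axes as the jar's. The thread: tight, 0.2 to 0.5 N m to turn; lets go after about 62 degrees counter-clockwise seen from above; a stop at about 98 degrees (75 to 85 is right). The cap rises only 1 mm in the turn, so turn it at constant height, then lift; a springy liner helps it up 2 mm
- cap_center (a point): centre of the round ribbed black cap, 50 mm diameter, 20 mm high (half-way up, on the axis); z up. Screwed on, it lies 5 mm below the jar_rim point, so the cap spans 80 to 100 mm above the bench, with 10 mm of bare neck between its lower edge and the jar's square shoulder (corners 33 mm from the axis): keep fingertips above the shoulder while turning
- bead_jar: small glass jar with a yellow cap, 38 mm diameter, 47 mm high, a bystander; origin under its foot
- dish: shallow pale glazed dish, 61 mm diameter, 12 mm high, a bystander; origin under its foot
- match_box: blue matchbox, 36 x 55 x 15 mm, lying flat, a bystander; origin under its middle
Mind the look-alikes: they are no part of the job. There is more than one size of the part that bears cap_center; the job needs the smallest.

How it is judged:
On the way, in this order (a step that is already met when the one before it is completed fails the run):
1. the sliding jaw is home against the jar, the cap still screwed on (value of joint jaw above 0.0375 m and z of cap_center in the frame of jar_rim below 0 m), for 0.2 s.
2. the cap is unscrewed and comes off the neck of the clamped jar (value of joint jaw above 0.0375 m and z of cap_center in the frame of jar_rim above 0.012 m), for 0.1 s.
At the end, for the whole second after the job is handed in: Jaw home on the jar (joint over 0.0375 m); jar standing on the base plate (4 mm), upright (0.06 rad), square to the jaws (0.12 rad); fingers hold the cap (over 2 N), still, level (0.15 rad), off the jar, axes within 15 mm, its lower edge 5 to 45 mm above the mouth (value of joint jaw above 0.0375 m and z of cap_center in the frame of jar_rim between 0.015 and 0.055 m and horizontal distance between cap_center and jar_rim below 0.015 m and angle between cap_center's own z axis and vertical below 0.15 rad and contact force between the fingers and cap above 2 N and contact force between cap and jar below 0.2 N and linear speed of cap below 0.02 m/s and angle between jar's own z axis and vertical below 0.06 rad and z of jar in the frame of jar_vice below 0.016 m and angle between the x axis of jar and the x axis of jar_vice, either way round below 0.12 rad); the arm keeps its last pose, push and grip.
It fails at once if the jar twists round in the vice (over 0.3 rad) (angle between the x axis of jar and the x axis of jar_vice, either way round above 0.3 rad).
It fails at once if the jar is pulled up out of the vice (over 15 mm) (z of jar in the frame of jar_vice above 0.027 m).
It fails at once if the bead jar is disturbed (moved over 15 mm) (distance of bead_jar from where it was at the start of the episode above 0.015 m).
It fails at once if the dish is disturbed (moved over 15 mm) (distance of dish from where it was at the start of the episode above 0.015 m).
It fails at once if the matchbox is disturbed (moved over 15 mm) (distance of match_box from where it was at the start of the episode above 0.015 m).
It also fails if it takes over 45 s, if anything falls off the work surface, if the arm or the gripper's body presses on something with over 40 N, if the wrist force passes 120 N, or if a joint passes its speed limit or range.

## Working session

There is one attempt and no reset: what is moved stays moved. The work goes in short steps, Python scripts to look and compute and a tool call to move; the robot and the scene stay as the last step left them, time stands still between calls to the robot, and variables do not carry over. Pictures are saved under pics/ and viewed, at most 10 in all, crops included, and the job is handed in when it is done.

Besides the shell and the picture viewer there is one more tool, called as name(argument=value, ...) on one line, values as JSON. step_arm: Moves the arm, as the interface text tells. Its arguments: {"type":"object","properties":{"commands":{"type":"array"},"fingers":{"type":"number"},"grip_force":{"type":"number"}},"required":["commands"]}

```bash
mkdir -p pics; ls
cat > h.py <<'E'
import numpy as np, cv2
from cell import *
def snap(cam,fn):
    im=read_camera(cam); cv2.imwrite('pics/'+fn,cv2.cvtColor(im,cv2.COLOR_RGB2BGR)); return im
def proj(cam,p):
    c=get_calibration(cam); T=np.linalg.inv(c['world_from_camera']); q=T[:3,:3]@np.array(p)+T[:3,3]
    u=c['camera_matrix']@np.array([q[0],-q[1],-q[2]]); return u[:2]/u[2]
def ray(cam,px,z):
    c=get_calibration(cam); M=np.array(c['world_from_camera']); d=np.linalg.inv(c['camera_matrix'])@np.array([px[0],px[1],1.])
    d=M[:3,:3]@np.array([d[0],-d[1],-d[2]]); o=M[:3,3]; return o+d*(z-o[2])/d[2]
E
python3 - <<'E'
from h import *
np.set_printoptions(precision=3,suppress=True)
s=observe(); print(s['tool_pos'],s['tool_rot'],s['opening'],s['time'])
ims=[]
for c in ['top','scene']:
    ims.append(snap(c,c+'0.png'))
    for n in ['jar_vice','jaw_push','jar','cap_center','bead_jar','dish','match_box','jar_rim']:
        for r in search_frame(c,n)[:5]: print(c,n,np.array(r['at']),round(r['confidence'],2),proj(c,r['at']).round())
    print(np.array(get_calibration(c)['world_from_camera']))
E
```

```text
pics
[0.121 0.51  0.226] [-3.14  -0.     2.909] 0.09168679527727527 0.0
top jar_vice [ 0.518 -0.317  0.011] 0.89 [289. 238.]
top jar_vice [ 0.55  -0.308  0.067] 0.53 [285. 223.]
top jaw_push [ 0.52  -0.315  0.066] 0.91 [289. 237.]
top jar [ 0.549 -0.31   0.068] 0.62 [286. 223.]
top cap_center [ 0.575 -0.192  0.026] 0.83 [231. 213.]
top cap_center [ 0.705 -0.36   0.03 ] 0.79 [307. 152.]
top cap_center [ 0.571 -0.326  0.102] 0.66 [294. 212.]
top bead_jar [ 0.707 -0.12   0.049] 0.74 [196. 153.]
top dish [ 0.626 -0.5    0.006] 0.69 [370. 187.]
top match_box [ 0.746 -0.226  0.018] 0.83 [245. 137.]
top match_box [ 0.518 -0.315  0.062] 0.41 [289. 238.]
top jar_rim [ 0.553 -0.31   0.067] 0.67 [286. 221.]
[[-0.022  0.994 -0.111  0.524]
 [-0.999 -0.027 -0.041 -0.294]
 [-0.044  0.11   0.993  0.923]
 [ 0.     0.     0.     1.   ]]
scene jar_vice [ 0.5   -0.304  0.016] 0.75 [299. 236.]
scene jaw_push [ 0.505 -0.306  0.05 ] 0.65 [299. 221.]
scene jar [ 0.556 -0.31   0.056] 0.93 [283. 205.]
scene cap_center [ 0.567 -0.183  0.026] 0.85 [229. 240.]
scene cap_center [ 0.696 -0.355  0.032] 0.81 [258. 176.]
scene cap_center [ 0.557 -0.319  0.101] 0.73 [286. 185.]
scene dish [ 0.629 -0.5    0.007] 0.88 [323. 175.]
scene dish [ 0.555 -0.307  0.057] 0.2 [282. 205.]
scene match_box [ 0.742 -0.225  0.017] 0.62 [200. 193.]
scene jar_rim [ 0.551 -0.303  0.06 ] 0.74 [282. 206.]
[[-0.608  0.461 -0.646  0.053]
 [-0.793 -0.372  0.482  0.135]
 [-0.018  0.805  0.592  0.585]
 [ 0.     0.     0.     1.   ]]
```

View pics/top0.png

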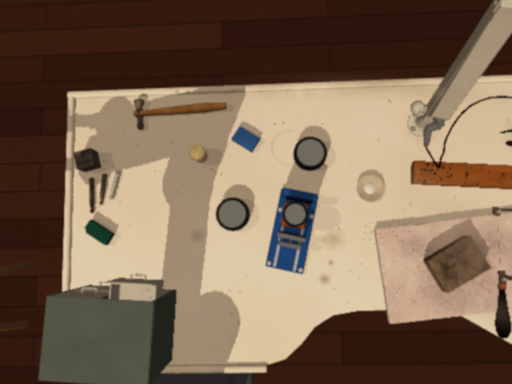

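View pics/scene0.png

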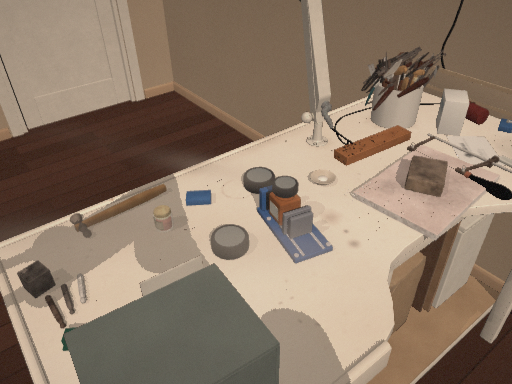

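Top picture: the vice is at about (290,230). The cap candidates are (295,214), (233,213) and (310,153). The one on the jar, (295,214), is the smallest; the other two are larger and lie on the bench. The scene view agrees: (286,185) is on the jar, with lookalikes at (229,240) and (258,178). A green box in the foreground may be in the way of the swing, so I'm measuring it.

Run:
```python
from h import *
np.set_printoptions(precision=3,suppress=True)
for px in [(215,272),(68,335),(278,350)]:
    for z in (.1,.2,.3,.4):
        p=ray('scene',px,z); print(px,p,proj('top',p).round())
P=[ray('top',q,.012) for q in [(267,265),(305,272),(318,195),(284,188)]]
for p in P: print(p)
a=(P[2]+P[3]-P[0]-P[1])/2; print('len',np.linalg.norm(a),'yaw',np.arctan2(a[1],a[0]),'ctr',sum(P)/4)
t=cv2.imread('pics/top0.png')[170:290,240:340]; s=cv2.imread('pics/scene0.png')[160:270,220:340]
t=cv2.resize(t,(400,480),interpolation=cv2.INTER_CUBIC); s=cv2.resize(s,(400,367),interpolation=cv2.INTER_CUBIC)
o=np.zeros((480,800,3),np.uint8); o[:,:400]=t; o[:367,400:]=s; cv2.imwrite('pics/crop.png',o)
```

```text
(215, 272) [ 0.453 -0.084  0.1  ] [173. 274.]
(215, 272) [ 0.371 -0.039  0.2  ] [133. 328.]
(215, 272) [0.288 0.006 0.3  ] [ 78. 402.]
(215, 272) [0.206 0.051 0.4  ] [ -1. 507.]
(68, 335) [0.481 0.131 0.1  ] [ 67. 262.]
(68, 335) [0.393 0.132 0.2  ] [ 36. 317.]
(68, 335) [0.305 0.133 0.3  ] [ -6. 391.]
(68, 335) [0.217 0.133 0.4  ] [-66. 497.]
(278, 350) [ 0.291 -0.074  0.1  ] [168. 359.]
(278, 350) [ 0.242 -0.031  0.2  ] [127. 407.]
(278, 350) [0.193 0.012 0.3  ] [ 72. 471.]
(278, 350) [0.144 0.055 0.4  ] [ -7. 563.]
[ 0.461 -0.268  0.012]
[ 0.445 -0.349  0.012]
[ 0.611 -0.384  0.012]
[ 0.629 -0.309  0.012]
len 0.17124811251387015 yaw -0.22378952395723892 ctr [ 0.536 -0.327  0.012]
```

View pics/crop.png

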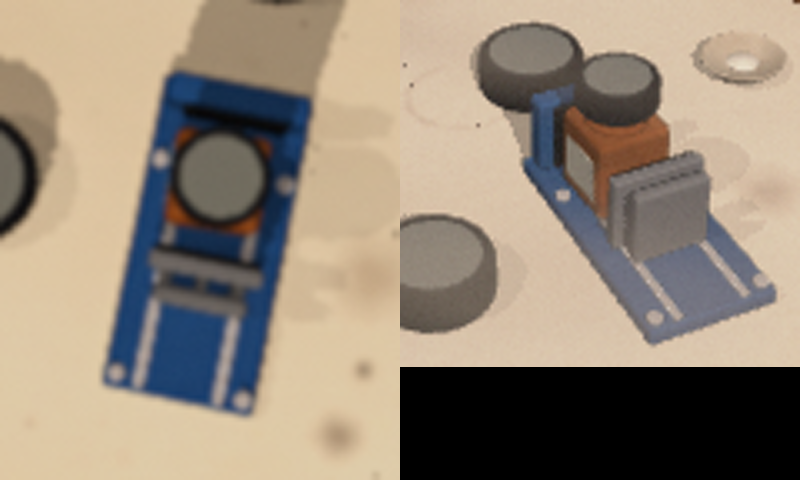

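The crop confirms that the cap on the jar (crop (220,177), i.e. top px (295,214)) is the smallest, and the jaw is open towards the robot. The green box top is about 0.11 m high, so I'll travel at 0.227 m and go around the inner reach limit.

step_arm(commands=[{"translation": [-27.7, -8.9, 0], "roll": 0}, {"translation": [-27.7, -8.9, 0], "roll": 0}, {"translation": [-27.7, -8.9, 0], "roll": 0}, {"translation": [-27.7, -8.9, 0], "roll": 0}, {"translation": [-27.7, -8.9, 0], "roll": 0}, {"translation": [-27.7, -8.9, 0], "roll": 0}, {"translation": [-27.7, -8.9, 0], "roll": 0}, {"translation": [-27.7, -8.9, 0], "roll": 0}, {"translation": [-27.7, -8.9, 0], "roll": 0}, {"translation": [-27.7, -8.9, 0], "roll": 0}, {"translation": [-27.7, -8.9, 0], "roll": 0}, {"translation": [-27.7, -8.9, 0], "roll": 0}], fingers=0, grip_force=20)

```text
time: 1.9
tool_pos: [0.4211, 0.3293, 0.2268]
tool_rot: [3.141, 0.0, 2.909]
contact_force: [-0.1, -0.5, 0.2]
opening: 0.0162
grip_force: 0.0
```

step_arm(commands=[{"translation": [-10.8, -27.4, 0], "roll": 0}, {"translation": [-10.8, -27.4, 0], "roll": 0}, {"translation": [-10.8, -27.4, 0], "roll": 0}, {"translation": [-10.8, -27.4, 0], "roll": 0}, {"translation": [-10.8, -27.4, 0], "roll": 0}, {"translation": [-10.8, -27.4, 0], "roll": 0}, {"translation": [-10.8, -27.4, 0], "roll": 0}, {"translation": [-10.8, -27.4, 0], "roll": 0}, {"translation": [-10.8, -27.4, 0], "roll": 0}, {"translation": [-10.8, -27.4, 0], "roll": 0}, {"translation": [-10.8, -27.4, 0], "roll": 0}, {"translation": [-10.8, -27.4, 0], "roll": 0}])

```text
time: 2.9
tool_pos: [0.4702, -0.021, 0.2269]
tool_rot: [3.141, 0.0, 2.909]
contact_force: [-0.2, 0.0, -0.1]
opening: -0.0
grip_force: 0.0
```

step_arm(commands=[{"translation": [-9.6, -27.5, 0], "roll": 0}, {"translation": [-9.6, -27.5, 0], "roll": 0}, {"translation": [-9.6, -27.5, 0], "roll": 0}, {"translation": [-9.6, -27.5, 0], "roll": 0}, {"translation": [-9.6, -27.5, 0], "roll": 0}, {"translation": [-9.6, -27.5, 0], "roll": 0}, {"translation": [-9.6, -27.5, 0], "roll": 0}, {"translation": [-9.6, -27.5, 0], "roll": 0}, {"translation": [-9.6, -27.5, 0], "roll": 0}, {"translation": [-9.6, -27.5, 0], "roll": 0}])

```text
time: 3.73
tool_pos: [0.5001, -0.3108, 0.2267]
tool_rot: [3.141, 0.0, 2.909]
contact_force: [0.9, 0.2, -0.0]
opening: 0.0006
grip_force: 0.0
```

Run:
```python
from h import *
np.set_printoptions(precision=3,suppress=True)
s=observe(); print(s['tool_pos'],s['tool_rot'],s['opening'],s['time'])
snap('wrist','w1.png')
for n in ['jaw_push','jar','cap_center']:
    for r in search_frame('wrist',n)[:5]: print(n,np.array(r['at']),round(r['confidence'],2),proj('wrist',r['at']).round())
print(np.array(get_calibration('wrist')['world_from_camera']))
```

```text
[ 0.5   -0.311  0.227] [3.141 0.    2.909] 0.0006124308348222263 3.7333
jaw_push [ 0.516 -0.316  0.061] 0.91 [251. 191.]
jaw_push [ 0.543 -0.319  0.06 ] 0.63 [254. 216.]
jaw_push [ 0.495 -0.31   0.009] 0.25 [251. 163.]
jar [ 0.542 -0.323  0.059] 0.55 [248. 216.]
cap_center [ 0.572 -0.197  0.025] 0.76 [355. 206.]
cap_center [ 0.686 -0.357  0.032] 0.55 [247. 317.]
cap_center [ 0.547 -0.318  0.088] 0.38 [252. 229.]
[[ 0.232 -0.936 -0.264  0.429]
 [ 0.973  0.223  0.063 -0.293]
 [-0.    -0.271  0.963  0.383]
 [ 0.     0.     0.     1.   ]]
```

View pics/w1.png

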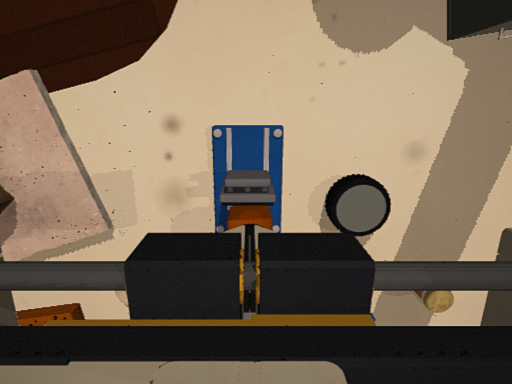

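Wrist picture: the vice plate's front corners are at (212,126) and (283,126), with its sides vertical in the image, so the tool is already aligned with the vice. The jaw spans rows 170–205, columns 220–275. Next, rays into the vice frame.

Run:
```python
from h import *
np.set_printoptions(precision=4,suppress=True)
yaw=2.909-np.pi; ex=np.array([np.cos(yaw),np.sin(yaw),0]); ey=np.array([-ex[1],ex[0],0])
tcp=np.array(observe()['tool_pos'])
R=lambda px,z,n:print(n,(lambda p:(p,'rel tcp along vice x,y mm',1000*(p-tcp)@ex,1000*(p-tcp)@ey))(ray('wrist',px,z)))
R((212,126),.012,'fl');R((283,126),.012,'fr');R((214,229),.012,'l2');R((281.5,229),.012,'r2')
R((225,172),.064,'jaw rear L?');R((272,172),.064,'jaw rear R?');R((220,202),.064,'jaw front L');R((275,202),.064,'front R')
im=cv2.imread('pics/w1.png')[110:250,190:310]
cv2.imwrite('pics/w1c.png',cv2.resize(im,None,fx=4.2,fy=4.2,interpolation=cv2.INTER_CUBIC))
c=ray('top',(295,214.2),.1);print('cap top view',c,1000*(c-tcp)@ex,1000*(c-tcp)@ey)
c=ray('scene',(285.5,182.7),.1);print('cap scene',c,1000*(c-tcp)@ex,1000*(c-tcp)@ey)
```

```text
fl (array([ 0.4419, -0.3403,  0.012 ]), 'rel tcp along vice x,y mm', np.float64(-49.22493025413387), np.float64(-43.21101071425799))
fr (array([ 0.4609, -0.2605,  0.012 ]), 'rel tcp along vice x,y mm', np.float64(-49.13746460668366), np.float64(38.75605551846043))
l2 (array([ 0.5657, -0.3713,  0.012 ]), 'rel tcp along vice x,y mm', np.float64(78.36702161652929), np.float64(-44.90486920107528))
r2 (array([ 0.5855, -0.2883,  0.012 ]), 'rel tcp along vice x,y mm', np.float64(78.45802616035259), np.float64(40.431300852303416))
jaw rear L? (array([ 0.4881, -0.3328,  0.064 ]), 'rel tcp along vice x,y mm', np.float64(-5.9736236213054905), np.float64(-25.30358348678139))
jaw rear R? (array([ 0.4994, -0.2856,  0.064 ]), 'rel tcp along vice x,y mm', np.float64(-5.921835625777507), np.float64(23.241443410450593))
jaw front L (array([ 0.5183, -0.3461,  0.064 ]), 'rel tcp along vice x,y mm', np.float64(26.460418599159148), np.float64(-31.31819254215263))
front R (array([ 0.5318, -0.2894,  0.064 ]), 'rel tcp along vice x,y mm', np.float64(26.522647794108064), np.float64(27.024856297404757))
cap top view [ 0.5656 -0.3281  0.1   ] 68.26962520483656 -2.87850156500815
cap scene [ 0.5648 -0.3232  0.1   ] 66.38179134925039 1.7222107158054372
```

View pics/w1c.png

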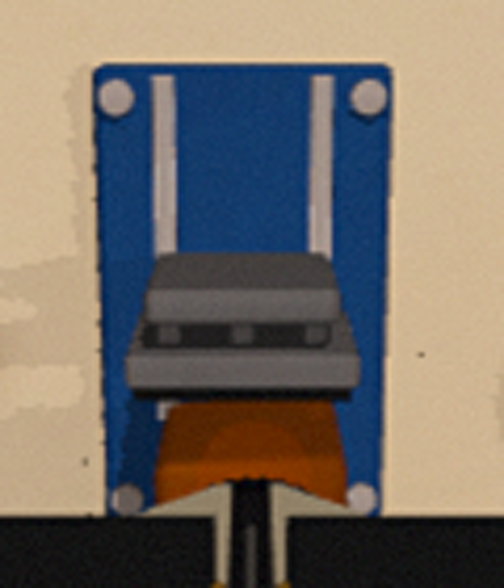

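step_arm(commands=[{"translation": [18, -1, 0], "roll": 0}, {"translation": [17, -1, 0], "roll": 0}, {"translation": [0, 0, 30], "roll": 0}, {"translation": [0, 0, 36], "roll": 0}, {"translation": [0, 0, 36], "roll": 0}, {"translation": [0, 0, 36], "roll": 0}, {"translation": [0, 0, 30], "roll": 0}, {"translation": [0, 0, 14], "roll": 0}, {"translation": [-5, 0, 0], "roll": 0}, {"translation": [-5, 0, 0], "roll": 0}, {"translation": [-5, 0, 0], "roll": 0}, {"translation": [-5, 0, 0], "roll": 0}, {"translation": [-2, 0, 0], "roll": 0}])

```text
time: 5.02
tool_pos: [0.4888, -0.3089, 0.0464]
tool_rot: [-3.14, 0.003, 2.909]
contact_force: [-0.3, -0.0, 0.6]
opening: 0.0005
grip_force: 0.0
```

step_arm(commands=[{"translation": [-3, 0, 0], "roll": 0}, {"translation": [-3, 0, 0], "roll": 0}, {"translation": [-3, 0, 0], "roll": 0}, {"translation": [-3, 0, 0], "roll": 0}])

```text
time: 5.35
tool_pos: [0.4959, -0.3102, 0.0451]
tool_rot: [3.14, -0.006, 2.909]
contact_force: [-12.3, 2.4, 8.7]
opening: 0.0006
grip_force: 6.2
```

Contact; 12 N of sliding friction as expected. Keep pushing slowly.

step_arm(commands=[{"translation": [-3, 0, 0], "roll": 0}, {"translation": [-3, 0, 0], "roll": 0}, {"translation": [-3, 0, 0], "roll": 0}, {"translation": [-2, 0, 0], "roll": 0}, {"translation": [0, 0, 0], "roll": 0}])

```text
time: 5.77
tool_pos: [0.5066, -0.3127, 0.0451]
tool_rot: [3.14, -0.007, 2.909]
contact_force: [-11.2, 2.6, 9.0]
opening: 0.0003
grip_force: 6.1
```

step_arm(commands=[{"translation": [-2, 0, 0], "roll": 0}, {"translation": [-2, 0, 0], "roll": 0}, {"translation": [0, 0, 0], "roll": 0}])

```text
time: 6.02
tool_pos: [0.5103, -0.3136, 0.0451]
tool_rot: [3.14, -0.007, 2.909]
contact_force: [-12.6, 3.0, 8.6]
opening: 0.0003
grip_force: 6.3
```

step_arm(commands=[{"translation": [-2, 0, 0], "roll": 0}, {"translation": [-2, 0, 0], "roll": 0}, {"translation": [0, 0, 0], "roll": 0}])

```text
time: 6.27
tool_pos: [0.511, -0.3137, 0.0451]
tool_rot: [3.139, -0.014, 2.909]
contact_force: [-24.1, 4.3, 17.8]
opening: 0.0008
grip_force: 12.7
```

step_arm(commands=[{"translation": [-2, 0, 0], "roll": 0}, {"translation": [-2, 0, 0], "roll": 0}, {"translation": [0, 0, 0], "roll": 0}])

```text
time: 6.52
tool_pos: [0.511, -0.3137, 0.0451]
tool_rot: [3.138, -0.023, 2.91]
contact_force: [-39.0, 7.1, 27.8]
opening: 0.0004
grip_force: 20.2
```

Stalled hard at 39 N, so the jaw is home. I'll back off, rise and look.

step_arm(commands=[{"translation": [4, 0, 0], "roll": 0}, {"translation": [6, 0, 0], "roll": 0}, {"translation": [10, 0, 0], "roll": 0}, {"translation": [15, 0, 0], "roll": 0}, {"translation": [20, 0, 0], "roll": 0}, {"translation": [20, 0, -30], "roll": 0}, {"translation": [20, 0, -36], "roll": 0}, {"translation": [10, 0, -36], "roll": 0}, {"translation": [0, 0, -36], "roll": 0}, {"translation": [0, 0, -10], "roll": 0}], fingers=1)

```text
time: 7.35
tool_pos: [0.4204, -0.2938, 0.1989]
tool_rot: [-3.137, 0.009, 2.908]
contact_force: [1.4, -1.1, -0.3]
opening: 0.0624
grip_force: 0.0
```

Run:
```python
from h import *
np.set_printoptions(precision=4,suppress=True)
s=observe(); print(s['tool_pos'],s['tool_rot'],s['opening'],s['time'],s['contact_force'])
snap('wrist','w2.png'); snap('top','t2.png'); snap('scene','s2.png')
for c in ('wrist','top','scene'):
  for n in ['jaw_push','cap_center']:
    for r in search_frame(c,n)[:4]: print(c,n,np.array(r['at']),round(r['confidence'],2),proj(c,r['at']).round())
w=cv2.imread('pics/w2.png'); t=cv2.imread('pics/t2.png')[170:290,250:340]
t=cv2.resize(t,(288,384),interpolation=cv2.INTER_CUBIC)
cv2.imwrite('pics/c2.png',np.hstack([w,t]))
```

```text
[ 0.4204 -0.2938  0.1989] [-3.1366  0.009   2.9082] 0.06236957098131669 7.35 [ 1.4177 -1.0559 -0.3182]
wrist jaw_push [ 0.5411 -0.3226  0.0628] 0.95 [248. 303.]
top jaw_push [ 0.5389 -0.3179  0.0634] 0.52 [290. 228.]
top cap_center [ 0.5796 -0.1966  0.0262] 0.82 [233. 211.]
top cap_center [ 0.5755 -0.3279  0.1025] 0.72 [295. 209.]
scene jaw_push [ 0.5236 -0.3097  0.0498] 0.94 [293. 215.]
scene cap_center [ 0.562  -0.3229  0.1015] 0.78 [286. 183.]
scene cap_center [ 0.6915 -0.3686  0.0324] 0.6 [264. 175.]
```

View pics/c2.png

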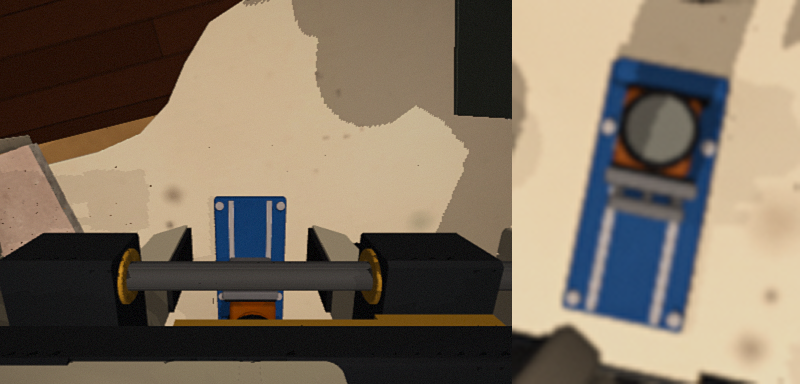

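The jaw is against the jar, and the jar has shifted about 1 cm to the rear jaw (cap centre now at top px ≈(296,210)). Next, a wrist look with the cap in clear view.

step_arm(commands=[{"translation": [-30, 0, -10], "roll": 0}, {"translation": [-30, 0, -15], "roll": 0}, {"translation": [-30, 0, -15], "roll": 0}, {"translation": [-20, 0, -10], "roll": 0}, {"translation": [0, 0, 0], "roll": 0}])

```text
time: 8.22
tool_pos: [0.5295, -0.3183, 0.2433]
tool_rot: [-3.141, 0.004, 2.91]
contact_force: [-1.6, 1.2, -0.1]
opening: 0.0916
grip_force: 0.0
```

Run:
```python
from h import *
np.set_printoptions(precision=4,suppress=True)
s=observe(); print(s['tool_pos'],s['tool_rot'],s['opening'],s['time'])
snap('wrist','w3.png'); w=cv2.imread('pics/w3.png')
for c in ('wrist',):
  for n in ['jaw_push','cap_center']:
    for r in search_frame(c,n)[:4]: print(c,n,np.array(r['at']),round(r['confidence'],2),proj(c,r['at']).round())
print('top cap',ray('top',(296.25,210.3),.1), 'proj there in wrist',proj('wrist',ray('top',(296.25,210.3),.1)))
t=cv2.imread('pics/s2.png')[160:260,230:330]
cv2.imwrite('pics/c3.png',np.hstack([w,cv2.resize(t,(288,384))]))
```

```text
[ 0.5295 -0.3183  0.2433] [-3.1407  0.0036  2.9102] 0.09156272418806871 8.2167
wrist jaw_push [ 0.535  -0.3205  0.0639] 0.85 [248. 183.]
wrist jaw_push [ 0.5557 -0.3255  0.0665] 0.72 [248. 203.]
wrist cap_center [ 0.7141 -0.3719  0.029 ] 0.93 [242. 311.]
wrist cap_center [ 0.5758 -0.3258  0.1007] 0.89 [252. 232.]
wrist cap_center [ 0.5707 -0.1982  0.0255] 0.66 [353. 182.]
top cap [ 0.5732 -0.3308  0.1   ] proj there in wrist [247.1012 230.5591]
```

View pics/c3.png

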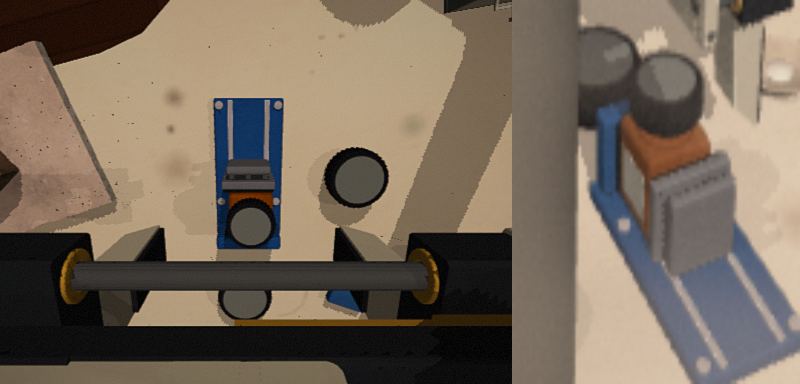

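Wrist picture: the cap's grey top disc is at about (250,226), with the jaw up against the amber jar at (248,195). The scene crop agrees. I'll fit the disc numerically.

Run:
```python
from h import *
np.set_printoptions(precision=4,suppress=True)
w=cv2.imread('pics/w3.png'); g=cv2.cvtColor(w,cv2.COLOR_BGR2GRAY); hsv=cv2.cvtColor(w,cv2.COLOR_BGR2HSV)
m=((hsv[...,1]<60)&(g>90)).astype(np.uint8)
n,l,st,ce=cv2.connectedComponentsWithStats(m); k=l[226,250]; print(st[k],ce[k])
c,_=cv2.findContours((l==k).astype(np.uint8),0,1); e=cv2.fitEllipse(max(c,key=len)); print(e)
s=observe(); tcp=np.array(s['tool_pos'])
for nm,p in (('wrist',ray('wrist',e[0],.1)),('top',ray('top',(296.25,210.3),.1)),('scene',ray('scene',(230+(668-512)*100/288,160+85*100/384),.1))):
    for yaw in (2.909,): 
        tx=np.array([np.cos(yaw),np.sin(yaw),0]); ty=np.array([np.sin(yaw),-np.cos(yaw),0]); d=1000*(p-tcp); print(nm,p,'tool',d@tx,d@ty)
# two-view height: wrist vs top
def line(cam,px): a=ray(cam,px,0.);b=ray(cam,px,.2); return a,(b-a)/np.linalg.norm(b-a)
a,u=line('wrist',e[0]);b,v=line('scene',(230+(668-512)*100/288,160+85*100/384))
A=np.c_[u,-v];x=np.linalg.lstsq(A,b-a,rcond=None)[0];print('tri',a+u*x[0],b+v*x[1])
for k2 in (-1,1): print('disc width mm',1000*np.linalg.norm(ray('wrist',(e[0][0]+e[1][0]/2,e[0][1]),.1)-ray('wrist',(e[0][0]-e[1][0]/2,e[0][1]),.1))); break
```

```text
[     0      0    512    384 195618] [255.4926 191.785 ]
((255.3751220703125, 191.5850372314453), (445.4412536621094, 616.3375244140625), 90.11119079589844)
wrist [ 0.5352 -0.3134  0.1   ] tool -8.943115639821045 5.802709535134463
top [ 0.5732 -0.3308  0.1   ] tool -50.02205423365141 -2.3692886179477317
scene [ 0.5679 -0.3224  0.1   ] tool -42.87909523238401 4.587176678264917
tri [ 0.5298 -0.3125  0.12  ] [ 0.5434 -0.3006  0.1231]
disc width mm 437.24171836652175
```

Run:
```python
from h import *
np.set_printoptions(precision=4,suppress=True)
w=cv2.imread('pics/w3.png'); print(w[226,220:282:4].tolist()); print(w[195:254:4,250].tolist())
mk=np.full(w.shape[:2],cv2.GC_BGD,np.uint8); mk[195:253,218:282]=cv2.GC_PR_BGD
g=w.max(axis=2).astype(int)-w.min(axis=2); b=w[...,1]
m=((g<22)&(b>75)).astype(np.uint8); m[:190]=0;m[256:]=0;m[:,:215]=0;m[:,290:]=0
m=cv2.morphologyEx(m,cv2.MORPH_OPEN,np.ones((3,3)))
n,l,st,ce=cv2.connectedComponentsWithStats(m); k=l[226,250]; print(st[k],ce[k])
c,_=cv2.findContours((l==k).astype(np.uint8),0,1); e=cv2.fitEllipse(cv2.convexHull(max(c,key=len))); print(e)
tcp=np.array(observe()['tool_pos']); px=e[0]
yaw=2.909; tx=np.array([np.cos(yaw),np.sin(yaw),0]); ty=np.array([np.sin(yaw),-np.cos(yaw),0])
p=ray('wrist',px,.1); d=1000*(p-tcp); print(p,d@tx,d@ty)
q=(230+(668-512)*100/288,160+80*100/384)
def line(cam,px): a=ray(cam,px,0.);b=ray(cam,px,.2); return a,(b-a)/np.linalg.norm(b-a)
a,u=line('wrist',px)
for cam,q in (('scene',q),('top',(296.25,210.3))):
    b,v=line(cam,q); x=np.linalg.lstsq(np.c_[u,-v],b-a,rcond=None)[0];print(cam,'tri',a+u*x[0],b+v*x[1])
```

```text
[[60, 37, 15], [68, 37, 11], [14, 12, 12], [73, 83, 86], [70, 80, 82], [70, 81, 85], [75, 84, 89], [78, 87, 90], [76, 85, 90], [73, 82, 88], [72, 83, 85], [75, 84, 87], [72, 81, 85], [9, 6, 10], [67, 40, 12], [97, 114, 129]]
[[0, 48, 119], [7, 0, 0], [14, 12, 14], [31, 32, 35], [70, 81, 84], [74, 82, 88], [70, 80, 87], [71, 81, 87], [73, 82, 88], [75, 83, 89], [77, 84, 92], [74, 84, 89], [77, 88, 91], [16, 13, 16], [85, 109, 128]]
[ 232  208   38   37 1121] [250.4407 225.9929]
((250.4267578125, 225.97142028808594), (36.72115707397461, 38.548763275146484), 91.64881896972656)
[ 0.5692 -0.3264  0.1   ] -45.033732822892674 1.003631559686643
scene tri [ 0.5693 -0.3264  0.0997] [ 0.571  -0.3251  0.1003]
top tri [ 0.5746 -0.3276  0.0859] [ 0.5741 -0.3314  0.0861]
```

Run:
```python
from h import *
s=observe(); print(s['tool_pos'],s['tool_rot'],s['time'],s['qvel'])
read_camera('wrist');read_camera('wrist')
s=observe(); print(s['tool_pos'],s['tool_rot'],s['time'])
for r in search_frame('wrist','cap_center'): print(r, proj('wrist',r['at']))
```

```text
[ 0.52511754 -0.31698709  0.24109047] [ 3.14039481e+00 -2.89644778e-03  2.90902207e+00] 8.3667 [-0.00616887 -0.01345434  0.02279751  0.00135117  0.00043656  0.00249096]
[ 0.5247538  -0.3170482   0.24160185] [ 3.14054575e+00 -2.38398927e-03  2.90841897e+00] 8.4667
{'at': [0.571, -0.1939, 0.0256], 'confidence': 0.91} [356.71427006 181.10283788]
{'at': [0.7072, -0.3685, 0.0297], 'confidence': 0.84} [243.62274563 306.08169624]
{'at': [0.5738, -0.327, 0.1018], 'confidence': 0.81} [251.22417516 230.67688943]
```

The arm was still settling during that picture, so I'm repeating the fit with it at rest.

Run:
```python
from h import *
np.set_printoptions(precision=4,suppress=True)
w=cv2.cvtColor(snap('wrist','w4.png'),cv2.COLOR_RGB2BGR)
g=w.max(axis=2).astype(int)-w.min(axis=2); b=w[...,1]
m=((g<22)&(b>75)).astype(np.uint8); m[:190]=0;m[258:]=0;m[:,:215]=0;m[:,290:]=0
m=cv2.morphologyEx(m,cv2.MORPH_OPEN,np.ones((3,3)))
n,l,st,ce=cv2.connectedComponentsWithStats(m); k=l[230,250]; print(st[k])
c,_=cv2.findContours((l==k).astype(np.uint8),0,1); px=cv2.fitEllipse(cv2.convexHull(max(c,key=len)))[0]; print(px)
tcp=np.array(observe()['tool_pos']); yaw=2.909
tx=np.array([np.cos(yaw),np.sin(yaw),0]); ty=np.array([np.sin(yaw),-np.cos(yaw),0])
for z in (.097,.1,.103):
    p=ray('wrist',px,z); d=1000*(p-tcp); print(p,d@tx,d@ty)
def line(cam,px): a=ray(cam,px,0.);b=ray(cam,px,.2); return a,(b-a)/np.linalg.norm(b-a)
a,u=line('wrist',px)
for cam,q in (('scene',(230+(668-512)*100/288,160+80*100/384)),('top',(296.25,210.3))):
    b,v=line(cam,q); x=np.linalg.lstsq(np.c_[u,-v],b-a,rcond=None)[0];print(cam,'tri',a+u*x[0],b+v*x[1])
print(tcp,observe()['time'])
```

```text
[ 231  214   39   36 1112]
(250.14886474609375, 231.68206787109375)
[ 0.5769 -0.329   0.097 ] -53.23256357250451 0.6253504740559896
[ 0.5757 -0.3287  0.1   ] -51.9820110065561 0.6169893123471142
[ 0.5745 -0.3284  0.103 ] -50.73145844060779 0.6086281506382654
scene tri [ 0.5775 -0.3291  0.0955] [ 0.5765 -0.3299  0.0952]
top tri [ 0.5732 -0.3281  0.1061] [ 0.5729 -0.3305  0.1062]
[ 0.525  -0.3173  0.2422] 8.5667
```

step_arm(commands=[{"translation": [-25.6, 0, 0], "roll": 0.12}, {"translation": [-25.4, 3.1, 0], "roll": 0.12}, {"translation": [0, 0, 0], "roll": 0.12}, {"translation": [0, 0, 0], "roll": 0.12}, {"translation": [0, 0, 0], "roll": 0.12}, {"translation": [0, 0, 0], "roll": 0.12}, {"translation": [0, 0, 0], "roll": 0.12}, {"translation": [0, 0, 0], "roll": 0.12}, {"translation": [0, 0, 0], "roll": 0.12}, {"translation": [0, 0, 0], "roll": 0.12}, {"translation": [0, 0, 0], "roll": 0.12}, {"translation": [0, 0, 0], "roll": 0.12}, {"translation": [0, 0, 20], "roll": 0}, {"translation": [0, 0, 20], "roll": 0}, {"translation": [0, 0, 20], "roll": 0}, {"translation": [0, 0, 20], "roll": 0}, {"translation": [0, 0, 0], "roll": 0}, {"translation": [0, 0, 0], "roll": 0}, {"translation": [0, 0, 0], "roll": 0}])

```text
time: 10.15
tool_pos: [0.576, -0.3296, 0.1641]
tool_rot: [3.14, 0.001, 1.469]
contact_force: [0.3, -0.2, 0.3]
opening: 0.092
grip_force: 0.0
```

Run:
```python
from h import *
s=observe(); p=np.array(s['tool_pos']); yaw=s['tool_rot'][2]; print(p,s['tool_rot'],s['qpos'],s['opening'])
d=1000*(np.array([.5748,-.329])-p[:2]); print('tool dx,dy',d@[np.cos(yaw),np.sin(yaw)],d@[np.sin(yaw),-np.cos(yaw)])
snap('wrist','w5.png')
for r in search_frame('wrist','cap_center'): print(r, proj('wrist',r['at']))
```

```text
[ 0.57601573 -0.32964396  0.16410418] [3.14006402e+00 7.88735413e-04 1.46855753e+00] [-6.35209951e-01  6.46113308e-01  1.19132960e+00  1.00967367e-04
  1.30243238e+00 -5.32998449e-01] 0.0919903672930424
tool dx,dy 0.5165231204163385 -1.2751050191843631
{'at': [0.578, -0.3235, 0.1019], 'confidence': 0.87} [250.30216557 198.90028676]
{'at': [0.5742, -0.1997, 0.0288], 'confidence': 0.81} [230.4427188   34.76909015]
{'at': [0.7056, -0.3645, 0.0293], 'confidence': 0.61} [384.07136606 204.53536807]
```

View pics/w5.png

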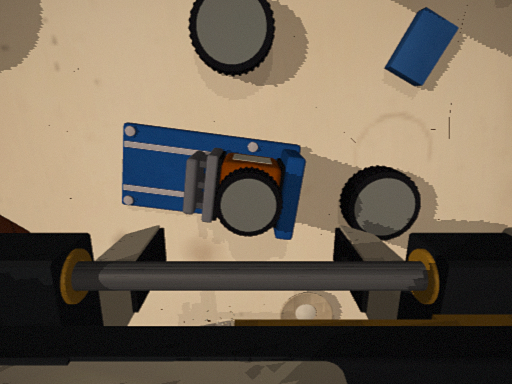

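Wrist picture: the cap disc is at about (249,203), midway between the fingertips (165 and 335, mean 250), so it is centred along the closing line. Quick check of the other axis.

Run:
```python
from h import *
w=cv2.imread('pics/w5.png'); g=w.max(axis=2).astype(int)-w.min(axis=2)
m=((g<22)&(w[...,1]>75)).astype(np.uint8); m[:160]=0;m[240:]=0;m[:,:212]=0;m[:,285:]=0
m=cv2.morphologyEx(m,cv2.MORPH_OPEN,np.ones((3,3)))
n,l,st,ce=cv2.connectedComponentsWithStats(m); k=l[203,249]; print(st[k])
c,_=cv2.findContours((l==k).astype(np.uint8),0,1); px=cv2.fitEllipse(cv2.convexHull(max(c,key=len)))[0]; print(px)
s=observe(); p=np.array(s['tool_pos']); yaw=s['tool_rot'][2]
for z in (.097,.1,.103):
    q=ray('wrist',px,z); d=1000*(q-p)[:2]; print(q,'tool dx,dy',d@[np.cos(yaw),np.sin(yaw)],d@[np.sin(yaw),-np.cos(yaw)])
```

```text
[ 221  179   55   52 2265]
(248.1129913330078, 204.7393035888672)
[ 0.57580076 -0.32934964  0.097     ] tool dx,dy 0.3559389695296806 -0.5769947598453068
[ 0.5758967 -0.328387   0.1      ] tool dx,dy 1.323340069810742 -0.5796798824901562
[ 0.57599264 -0.32742436  0.103     ] tool dx,dy 2.2907411700918034 -0.5823650051350057
```

step_arm(commands=[{"translation": [0.6, -0.6, 22], "roll": 0}, {"translation": [0, 0, 22], "roll": 0}, {"translation": [0, 0, 22], "roll": 0}, {"translation": [0, 0, 16], "roll": 0}, {"translation": [0, 0, 6], "roll": 0}, {"translation": [0, 0, 0], "roll": 0}, {"translation": [0, 0, 0], "roll": 0}, {"translation": [0, 0, 0], "roll": 0}])

```text
time: 10.92
tool_pos: [0.5761, -0.3292, 0.0766]
tool_rot: [3.139, 0.002, 1.469]
contact_force: [0.1, -0.5, -0.2]
opening: 0.0916
grip_force: 0.0
```

step_arm(commands=[{"translation": [0, 0, 0], "roll": 0}, {"translation": [0, 0, 0], "roll": 0}, {"translation": [0, 0, 0], "roll": 0}, {"translation": [0, 0, 0], "roll": 0}, {"translation": [0, 0, 0], "roll": 0}, {"translation": [0, 0, 0], "roll": 0}, {"translation": [0, 0, 0], "roll": 0}, {"translation": [0, 0, 0], "roll": 0}], fingers=0, grip_force=40)

```text
time: 11.58
tool_pos: [0.5753, -0.3286, 0.0747]
tool_rot: [3.141, -0.0, 1.469]
contact_force: [0.9, -0.1, 0.5]
opening: 0.0491
grip_force: 40.0
```

Clean grip with almost no side force. Turning counter-clockwise (negative roll) at constant height.

step_arm(commands=[{"translation": [0, 0, 0], "roll": -0.07}, {"translation": [0, 0, 0], "roll": -0.07}, {"translation": [0, 0, 0], "roll": -0.07}, {"translation": [0, 0, 0], "roll": -0.07}, {"translation": [0, 0, 0], "roll": -0.07}, {"translation": [0, 0, 0], "roll": -0.07}])

```text
time: 12.08
tool_pos: [0.5754, -0.3287, 0.0748]
tool_rot: [3.141, 0.0, 1.892]
contact_force: [0.4, -0.4, 0.4]
opening: 0.0491
grip_force: 40.0
```

Run:
```python
from h import *
s=observe(); print(s['tool_pos'],s['tool_rot'],s['contact_force'],s['torque'],s['time'])
a=snap('top','t6.png'); b=snap('scene','s6.png'); x=cv2.resize(cv2.imread('pics/t6.png')[180:280,250:340],(400,444)); y=cv2.resize(cv2.imread('pics/s6.png')[150:260,230:330],(400,444)); cv2.imwrite('pics/c6.png',np.hstack([x,y]))
```

```text
[ 0.57536462 -0.32871572  0.07478345] [3.14122969e+00 2.85616947e-04 1.89195446e+00] [ 0.40333425 -0.36374307  0.39406616] [-1.93163256e-01 -1.54244072e-04 -1.75975452e-01] 12.0833
```

View pics/c6.png

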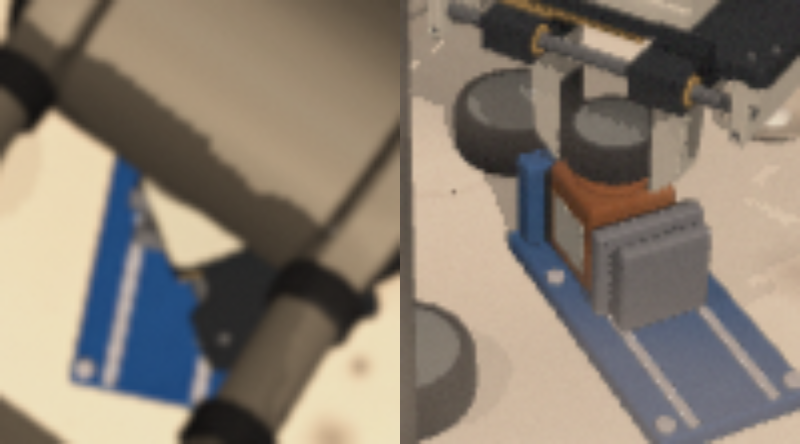

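In the scene crop the jar stays square between the jaws, with the cap held at (615,140). The thread torque is about 0.18 N m. Carry on to about 80°.

step_arm(commands=[{"translation": [0, 0, 0], "roll": -0.07}, {"translation": [0, 0, 0], "roll": -0.07}, {"translation": [0, 0, 0], "roll": -0.07}, {"translation": [0, 0, 0], "roll": -0.07}, {"translation": [0, 0, 0], "roll": -0.07}, {"translation": [0, 0, 0], "roll": -0.07}, {"translation": [0, 0, 0], "roll": -0.07}, {"translation": [0, 0, 0], "roll": -0.07}, {"translation": [0, 0, 0], "roll": -0.07}, {"translation": [0, 0, 0], "roll": -0.07}, {"translation": [0, 0, 0], "roll": -0.07}, {"translation": [0, 0, 0], "roll": -0.07}, {"translation": [0, 0, 0], "roll": -0.07}, {"translation": [0, 0, 0], "roll": -0.06}, {"translation": [0, 0, 0], "roll": 0}])

```text
time: 13.43
tool_pos: [0.5758, -0.3289, 0.0756]
tool_rot: [-3.141, 0.002, 2.859]
contact_force: [0.2, -0.8, 4.6]
opening: 0.0488
grip_force: 40.0
```

Run:
```python
from h import *
s=observe(); print(s['tool_pos'],s['tool_rot'],s['contact_force'],s['torque'],s['time'],s['qpos'][5])
```

```text
[ 0.57575034 -0.32886523  0.07560674] [-3.14115951e+00  1.73152431e-03  2.85879123e+00] [ 0.19387655 -0.77098361  4.58582665] [ 0.03346818 -0.05199318 -0.00330151] 13.4333 -1.9226287157305053
```

79.6° turned and the thread torque is gone, so it has let go. Lifting straight up slowly.

step_arm(commands=[{"translation": [0, 0, -1.5], "roll": 0}, {"translation": [0, 0, -1.5], "roll": 0}, {"translation": [0, 0, -2], "roll": 0}, {"translation": [0, 0, -2], "roll": 0}])

```text
time: 13.77
tool_pos: [0.5748, -0.3283, 0.0812]
tool_rot: [3.141, -0.001, 2.858]
contact_force: [-0.5, 0.0, -0.8]
opening: 0.0487
grip_force: 40.0
```

step_arm(commands=[{"translation": [0, 0, -2], "roll": 0}, {"translation": [0, 0, -2], "roll": 0}, {"translation": [0, 0, -2], "roll": 0}, {"translation": [0, 0, -3], "roll": 0}, {"translation": [0, 0, -3], "roll": 0}, {"translation": [0, 0, -3], "roll": 0}, {"translation": [0, 0, -3], "roll": 0}, {"translation": [0, 0, -3], "roll": 0}, {"translation": [0, 0, -3], "roll": 0}, {"translation": [0, 0, -3], "roll": 0}, {"translation": [0, 0, -2], "roll": 0}, {"translation": [0, 0, 0], "roll": 0}, {"translation": [0, 0, 0], "roll": 0}, {"translation": [0, 0, 0], "roll": 0}, {"translation": [0, 0, 0], "roll": 0}, {"translation": [0, 0, 0], "roll": 0}])

```text
time: 15.1
tool_pos: [0.5751, -0.3285, 0.1104]
tool_rot: [3.141, -0.0, 2.859]
contact_force: [0.4, 0.1, -0.4]
opening: 0.0489
grip_force: 40.0
```

Run:
```python
from h import *
s=observe(); print(s['tool_pos'],s['tool_rot'],s['contact_force'],s['torque'],s['time'],s['opening'],s['grip_force'])
snap('scene','s7.png'); cv2.imwrite('pics/c7.png',cv2.resize(cv2.imread('pics/s7.png')[110:270,190:350],(560,560)))
```

```text
[ 0.5750955  -0.32853595  0.11044644] [ 3.14136837e+00 -3.92686941e-04  2.85874237e+00] [ 0.38554048  0.12071964 -0.40669826] [-0.07272722 -0.00939507 -0.07230301] 15.1 0.0488798658809535 39.99979477375746
```

View pics/c7.png

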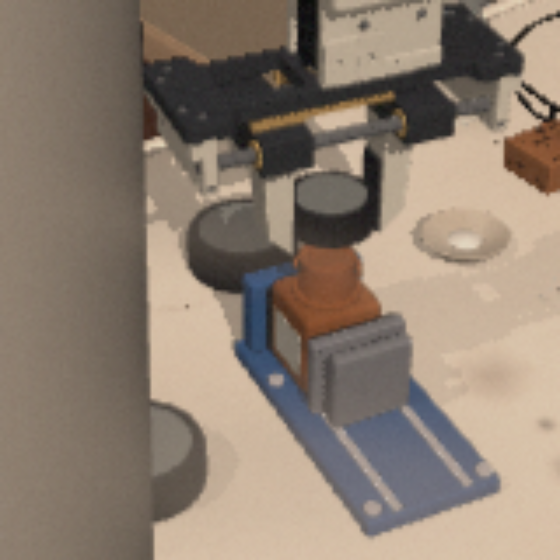

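The cap at (332,210) is held level above the bare amber neck at (330,270). The jar stands square between both jaws and the arm is still.

```bash
python3 -c "
from cell import hand_in; print(hand_in())"
```

```text
the job is handed in; nothing more can be done
None
```

The job is handed in: the jaw is home on the jar, the cap was turned about 80° until its thread let go, and it is held level about 2 cm above the mouth (the hand-in returned no verdict).

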